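# Strip a live-cell imaging chamber for washing

### The job

The imaging chamber has come down from the microscope and stands assembled on the bench, in one stack: take it apart for washing. Lay the lid, knob up, inside the petri dish, put the dark clamp ring over the peg of the round stand, set the steel well cup upright with its foot in the bore of the white stand, and lay the black frame plate flat on the wire draining rack, lengthwise between the upturned wires; leave everything upright, seated and released. Never tip the well cup over on the way, and do not shift or knock over the objective and the oil bottle that stand nearby.

Things in the scene. Friction and masses are not known exactly. Their poses are not given: they have to be found in the camera images.
- lid_center (a point): Lid, top of the stack: steel disc 34 mm across, 5 mm thick, on it an upright black knob 15 mm across and 20 mm tall (lift by this), below it a spigot 22 mm across, 4 mm long, loose (2 mm play) in the cup's mouth. 29 mm tall, 0.04 kg. Point: on the axis, half-way up, 14.5 mm above the spigot's foot; the knob spans 5.5 mm below the point to 14.5 mm above. z: axis, up.
- ring_center (a point): Clamp ring, second in the stack: dark steel, 44 mm outside, bore 35 mm, 16 mm tall, 0.09 kg, lying loosely (1.5 mm play) round the cup's neck on the cup's flange; the lid's disc is 2 mm above it. Hold it across its outside. Point: its centre, half-way up. z: axis, up.
- cup_center (a point): Well cup, third: bright steel, 37 mm tall, 0.12 kg. From below: foot 26 mm across, 7 mm long; flange 54 mm across, 12 mm thick; hollow neck 32 mm outside, 26 mm inside, 18 mm tall. Foot loose (1.5 mm play) in the plate's bore, flange on the plate. Hold it across the neck (0.5 to 18.5 mm above the point). Point: on the axis, half-way up, 18.5 mm above the foot's underside. z up.
- plate_center (a point): Frame plate, bottom of the stack, lying on the table: black, 90 mm long (its x), 58 mm wide (its y), 10 mm thick, 0.13 kg, a 29 mm bore through its middle. Hold it across its 58 mm width at the middle of its length. Point: its centre, half-way up. z up.
- petri_dish: Place of the lid, which stands there on its spigot. Clear petri dish, fixed, with a disc of white filter paper on its floor: 60 mm across, 10 mm tall, 56 mm clear inside, floor 2 mm above the table. Origin: centre of its underside, on the table.
- ring_stand: Place of the clamp ring, which goes over the peg and lies on the base. Fixed: round aluminium base 56 mm across, 8 mm tall, with one upright steel peg at its centre, 12 mm across, round-tipped, its top 50 mm above the table. Origin: centre of its underside, on the table, under the peg.
- cup_stand: Place of the well cup: its foot goes into the bore, its flange lies on the block's top. Fixed white plastic round block 72 mm across, 22 mm tall, with a bore in its top 39 mm across and 16 mm deep. Origin: centre of its underside, on the table.
- drain_rack: Place of the frame plate. Fixed steel wire rack, 95 mm along x, 85 mm along y. Two wires run along y at x = -28 and 28 mm, tops 17 mm above the table; the plate lies centred across both, its length along the rack's x (either way). The wires turn up at y = -40 and 40 mm to 29.5 mm above the table (75 mm clear between). A 5 mm tall frame on the table joins them. Origin: centre, on the table.
- objective_center (a point): Bystander: silver microscope objective with a conical nose, standing upright, 35 mm across, 58 mm tall. Point: its centre, half-way up.
- bottle_center (a point): Bystander: small immersion oil bottle with a black cap, standing upright, 28 mm across, 66 mm tall. Point: its centre, half-way up.
Things that resemble listed ones, but are neither listed nor needed, are in the scene too. What is shaped like the part that bears cup_center but brown or yellow is not meant.

How it is judged:
At the end, for the whole second after the job is handed in: Lid on the dish floor (within 12.5 mm of its centre), ring on its base round the peg (13.5 mm), cup with foot in the bore and flange on the block (10 mm), plate flat on both wires (14 mm, 0.25 rad); heights within 3.5 mm of seated, tilts under 0.12 rad, all at rest and released (horizontal distance between lid_center and petri_dish below 0.0125 m and height (world z) of lid_center between 0.013 and 0.02 m and angle between each of lid_center, ring_center, cup_center, plate_center's own z axis and vertical below 0.12 rad and horizontal distance between ring_center and ring_stand below 0.0135 m and height (world z) of ring_center between 0.0125 and 0.0195 m and horizontal distance between cup_center and cup_stand below 0.01 m and height (world z) of cup_center between 0.03 and 0.037 m and horizontal distance between plate_center and drain_rack below 0.014 m and height (world z) of plate_center between 0.0185 and 0.0255 m and angle between the x axis of plate_center and the x axis of drain_rack, either way round below 0.25 rad and linear speed of each of lid, clamp_ring, well_cup, frame_plate below 0.02 m/s); the robot touches nothing.
It fails at once if the well cup is tipped over (more than 0.7 rad) (angle between cup_center's own z axis and vertical above 0.7 rad).
It fails at once if the objective or the oil bottle is shifted by more than 20 mm or knocked over (distance of any of objective_center, bottle_center from where it was at the start of the episode above 0.02 m).
It also fails if it takes over 120 s, if anything falls off the work surface, if the arm or the gripper's body presses on something with over 40 N, if the wrist force passes 120 N, or if a joint passes its speed limit or range.

### The arm

A 6-joint arm with a two-finger parallel gripper is mounted at the origin on a cart in front of the work surface, level with it; the furniture and walls round the work are solid. World frame = base frame: x ahead of the robot, y to its left, z up, the work surface at z = 0. Lengths are in m, angles in rad, forces in N, time in s.
With the tool pointing down it reaches from about 0.25 to 0.775 m from the base axis. Payload 4 kg.
Tool frame: the origin (TCP) lies on the centre line of the jaws, within the pads' length; the fingertips stand 17 mm ahead of it and the grasp point (between the pads) lies 2 mm behind it; z points along the fingers, y is the line along which they close (so a half turn about z gives the same grasp; the last joint's range is limited). The gripper opens to 94 mm and grips with 3 to 60 N. Pads are 16 mm wide; open, the fingers measure 119 mm over their backs; the gripper's body (75 mm by 177 mm) begins 78 mm behind the grasp point.
Start: joints at [1.06, 0.087, 1.371, -0, 1.684, -0.103], TCP at [0.218, 0.505, 0.223] pointing down, gripper open.
Joint ranges: [-3.1, 3.1], [-0.76, 2.03], [0.27, 2.55], [-1.08, 4.22], [0.17, 2.65], [-2.57, 2.57]. Speed limits (rad/s): [2.79, 2.79, 3.14, 3.14, 3.14, 3.14].

### API

Orientations are given as [roll, pitch, yaw] about the fixed x, y, z axes, in that order (R = Rz(yaw) Ry(pitch) Rx(roll)).
In Python, from bench import robot gives the robot as it stands.
- The arm moves only by the tool servo_tool, never from a script. Its argument "plan" is a list of rows, each a list of 7 numbers: the shift along the tool's x, y, z normalised to -1 to 1, where 1 is 0.1 m, then the turn, a rotation vector about the tool's x, y, z normalised to -1 to 1, where 1 is pi/2 rad, then the finger opening in mm, from 0 to 94. In form: [[x, y, z, ax, ay, az, gripper], ...]. A call has 1 to 12 rows; each row is the pose to reach, as a shift and turn from the pose commanded when the call began, along the tool's axes at that moment; what a row does not reach only later rows make up. A row lasts 1/12 s, in which the tool goes at most 41.7 mm and 7.16 degrees, less where a joint would pass 70% of its speed; a pose out of reach is approached as far as the arm can. A call with a number of a shift or a turn outside -1 to 1 is refused whole. A call with a gripper value outside its range is refused whole. The fingers move at their own pace and stop on an object; the grip force is fixed at half the most. Time passes only in rows, so rows that repeat a pose let the fingers close. It gives the time, the measured TCP pose, the force, the opening and the grip force at its end, in the units of the state.
- robot.get_obs(): the state, without advancing time (a new reading comes with each control period).
- robot.snapshot(name): name is "scene" or "side" or "wrist"; returns the picture (480x640x3 uint8, red, green, blue); there is no depth.
- robot.camera_params(name): a dict with "camera_matrix" (3x3 intrinsics, pixels), "rvec" (rotation vector, rad) and "tvec" (3), from world to camera coordinates, as OpenCV has them; the wrist camera has in their place "tool_from_camera" (4x4, takes a point from camera to tool coordinates, whose origin is the TCP and whose axes are the flange's). Camera axes: x right, y down, z forward; pixel columns grow to the right and rows downward; lengths in m; the calibration is good to about 2 mm. A picture is of the moment at which its call begins: read the wrist's pose just before it. camera_params takes no time and is no camera call.
- robot.close_job(): hands the job in; it is judged then, once.
Trained networks look in the newest picture that a camera, given by its name, has taken for a name from the list of things; names that differ only in an ending like _2 or _b are one class to them, and where a whole thing is asked for, a point or a joint stands for the part that bears it (a point fixed in the world has none). Each returns a list of dicts, best first, with "conf" (0 to 1); they miss things now and then, are a little off and sometimes report something else, mostly with a low value. They report only what shows in the picture. A call takes as long as a camera call. They do not tell look-alikes from the thing itself.
- robot.find_in(thing, camera): "extent" ([centre column, centre row, width, height] in pixels, round what is visible of it).
The state is a dict: "time": time; "joint_positions": joint angles; "qvel": joint speeds; "joint_torque": joint torques, N m; "tool_pos": TCP position; "ee_rot": TCP orientation; "wrist_force": force on the tool from outside, world axes, zero at the start; "wrist_torque": the same for the moment, N m; "width": finger opening in m; "finger_force": force on a finger pad.
Only numpy, scipy, OpenCV 4.12 (cv2) and the standard library are available. Lean on these libraries where they do the work, as an engineer would, in place of code of your own. Each camera call takes 0.05 s, during which the arm holds its last target. There are 200 camera calls.

## Working session

There is one attempt and no reset: what is moved stays moved. The work goes in short steps, Python scripts to look and compute and a tool call to move; the robot and the scene stay as the last step left them, time stands still between calls to the robot, and variables do not carry over. Pictures are saved under pics/ and viewed, at most 14 in all, crops included, and the job is handed in when it is done.

Besides the shell and the picture viewer there is one more tool, called after ">>>" as name(argument=value, ...) on one line, values as JSON. servo_tool: Moves the arm, as the interface text tells. Scaled input: -1 to 1 covers 0.1 m each way for a shift and pi/2 rad each way for a turn. Its arguments: {"type":"object","properties":{"plan":{"type":"array","items":{"type":"array","items":{"type":"number"}}}},"required":["plan"]}

```bash
mkdir -p pics; ls; cat > h.py <<'E'
import numpy as np, cv2
from bench import robot
def snap(c,n):
    im=robot.snapshot(c); cv2.imwrite(f'pics/{n}.png',im[:,:,::-1]); return im
def ray(c,uv):
    p=robot.camera_params(c); K=np.array(p['camera_matrix'])
    d=np.linalg.inv(K)@np.array([uv[0],uv[1],1.])
    if 'rvec' in p:
        R=cv2.Rodrigues(np.array(p['rvec'],float))[0]; t=np.array(p['tvec'],float).ravel()
        return -R.T@t, R.T@d
    o=robot.get_obs(); T=np.array(p['tool_from_camera']); R=rot(o['ee_rot'])
    return R@T[:3,3]+np.array(o['tool_pos']), R@T[:3,:3]@d
def rot(e):
    from scipy.spatial.transform import Rotation
    return Rotation.from_euler('xyz',e).as_matrix()
def at(c,uv,z):
    o,d=ray(c,uv); return o+d*(z-o[2])/d[2]
def proj(c,P):
    p=robot.camera_params(c)
    return cv2.projectPoints(np.array(P,float).reshape(-1,3),np.array(p['rvec'],float),np.array(p['tvec'],float),np.array(p['camera_matrix']),None)[0].reshape(-1,2)
E
python3 - <<'E'
from h import *
a=snap('scene','scene0'); b=snap('side','side0'); w=snap('wrist','wrist0')
print(robot.get_obs())
for c in ['scene','side']:
    o,d=ray(c,(320,240)); print(c,o.round(3),at(c,(320,240),0).round(3))
    for t in ['lid_center','ring_center','cup_center','plate_center','petri_dish','ring_stand','cup_stand','drain_rack','objective_center','bottle_center']:
        for r in robot.find_in(t,c)[:3]: print(c,t,np.round(r['extent'],1),round(r['conf'],2),at(c,r['extent'][:2],0.02).round(3))
print(robot.camera_params('wrist'))
E
```

```text
pics
{'time': 0.15, 'joint_positions': array([ 1.05991297e+00,  8.78335214e-02,  1.37187056e+00, -8.47993748e-06,
        1.68357277e+00, -1.03122479e-01]), 'qvel': array([ 0.00248262, -0.00268086, -0.00456824,  0.00162552,  0.00103414,
        0.00099903]), 'joint_torque': array([ 8.36311810e-04, -3.40642297e+01, -3.02792573e+01,  7.17675593e-02,
        3.04715463e-02, -1.01009996e-04]), 'tool_pos': array([0.21794117, 0.50457326, 0.22156515]), 'ee_rot': array([-3.13991654e+00, -1.64987394e-04,  2.73383069e+00]), 'wrist_force': array([-0.16474727, -0.10305426, -0.21965422]), 'wrist_torque': array([-0.01316614, -0.06357557,  0.00854293]), 'finger_force': 0.0, 'width': 0.09398105534673948}
scene [0.107 0.364 0.792] [ 0.612 -0.173  0.   ]
scene lid_center [413.4 251.9  16.4  20. ] 0.74 [ 0.439 -0.27   0.02 ]
scene ring_center [412.8 262.2  23.7  13.4] 0.48 [ 0.424 -0.247  0.02 ]
scene cup_center [305.1 190.9  28.6  22.6] 0.74 [ 0.731 -0.247  0.02 ]
scene cup_center [396.3 198.3  22.4  20. ] 0.68 [ 0.566 -0.375  0.02 ]
scene cup_center [313.2 278.4  23.7  28.1] 0.66 [ 0.538 -0.077  0.02
[... 1373 characters left out ...]
.431 -0.072  0.02 ]
side objective_center [232.1 184.8  24.   25.1] 0.83 [0.509 0.133 0.02 ]
side bottle_center [302.  276.6  17.3  42.1] 0.84 [ 0.541 -0.18   0.02 ]
{'camera_matrix': array([[401.67539856,   0.        , 319.06740799],
       [  0.        , 401.67539856, 234.82053049],
       [  0.        ,   0.        ,   1.        ]]), 'tool_from_camera': array([[-1.04732988e-03, -9.73151816e-01, -2.30161780e-01,
         6.63992720e-02],
       [ 9.99999139e-01, -1.20106360e-03,  5.27838497e-04,
        -1.03745768e-03],
       [-7.90105930e-04, -2.30161030e-01,  9.73152237e-01,
        -1.62016389e-01],
       [ 0.00000000e+00,  0.00000000e+00,  0.00000000e+00,
         1.00000000e+00]])}
```

```bash
python3 - <<'E'
import cv2
a=cv2.imread('pics/scene0.png')[150:400,200:470]
b=cv2.imread('pics/side0.png')[150:410,190:470]
cv2.imwrite('pics/sc0.png',cv2.resize(a,None,fx=2.4,fy=2.4,interpolation=2)); cv2.imwrite('pics/si0.png',cv2.resize(b,None,fx=2.3,fy=2.3,interpolation=2))
E
```

```text
(no output)
```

View pics/sc0.png

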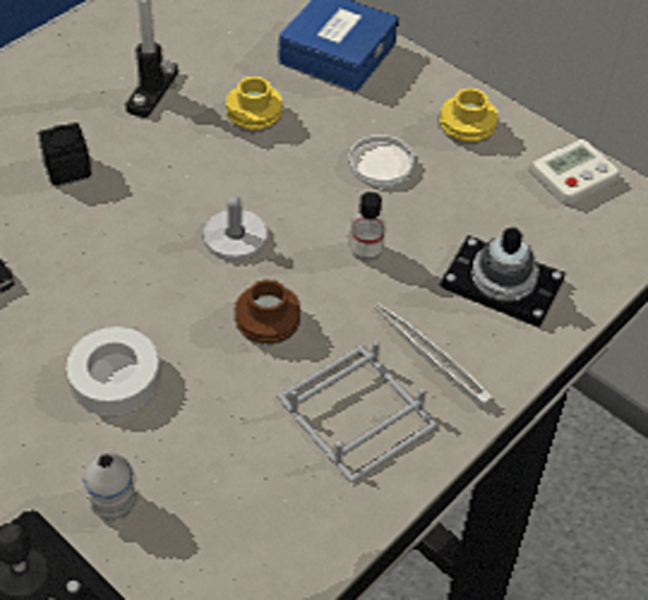

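View pics/si0.png

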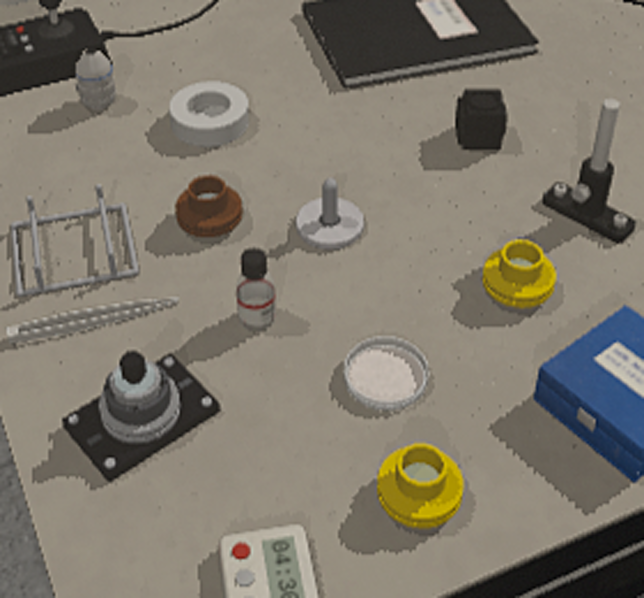

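Both pictures show the stack (scene px ~(410,262), side ~(250,325)), the yellow/brown cup look-alikes, the dish, the peg stand, the white stand and the rack, all unambiguous. Now the positions.

```bash
python3 - <<'E'
from h import *
def tri(u,v):
    A=np.zeros((3,3));b=np.zeros(3)
    for c,p in (('scene',u),('side',v)):
        o,d=ray(c,p); d/=np.linalg.norm(d); M=np.eye(3)-np.outer(d,d); A+=M;b+=M@o
    return np.linalg.solve(A,b).round(4)
for n,u,v in [('lid',(413.4,251.9),(250.6,311.6)),('petri',(359.1,217.4),(358.4,311.2)),('ringst',(297,247.8),(332.2,240.9)),('cupst',(247.9,305.4),(281.8,198.5)),('rack',(348.6,320.8),(222.1,255.8)),('obj',(246.4,354.2),(232.1,184.8)),('bottle',(350.9,244.1),(302,276.6)),('brown',(313.2,278.4),(282.9,239.1)),('yel',(396.3,198.3),(372.5,362.1))]: print(n,tri(u,v))
def f(c,pts,z,s,o):
    P=np.array([at(c,(x/s+o[0],y/s+o[1]),z)[:2] for x,y in pts]); print(c,P.round(3).tolist(),P.mean(0).round(4))
    for i in range(4):
        e=P[(i+1)%4]-P[i]; print(np.linalg.norm(e).round(3),np.degrees(np.arctan2(e[1],e[0])).round(1),end=' | ')
    print()
S=(2.4,(200,150)); D=(2.3,(190,150))
f('scene',[(441,283),(541,325),(564,275),(470,236)],.01,*S)
f('side',[(65,422),(108,478),(218,408),(170,355)],.01,*D)
f('scene',[(282,398),(352,478),(437,422),(365,348)],.005,*S)
f('side',[(12,240),(20,293),(137,272),(125,207)],.005,*D)
E
```

```text
lid [ 0.4294 -0.2446  0.0514]
petri [ 0.5965 -0.2797  0.0068]
ringst [ 0.6264 -0.1153  0.0134]
cupst [0.5887 0.0505 0.0114]
rack [ 0.4306 -0.0587  0.0064]
obj [0.5048 0.1242 0.0244]
bottle [ 0.539  -0.1889  0.0299]
brown [ 0.5426 -0.0776  0.019 ]
yel [ 0.5689 -0.3783  0.0165]
scene [[0.461, -0.201], [0.374, -0.224], [0.391, -0.281], [0.476, -0.261]] [ 0.4255 -0.2418]
0.09 -165.4 | 0.06 -73.0 | 0.087 13.8 | 0.061 104.7 | 
side [[0.38, -0.229], [0.393, -0.284], [0.478, -0.262], [0.464, -0.203]] [ 0.4288 -0.2446]
0.057 -76.1 | 0.088 15.1 | 0.06 103.8 | 0.088 -162.8 | 
scene [[0.478, -0.027], [0.391, -0.012], [0.377, -0.094], [0.464, -0.109]] [ 0.4275 -0.0605]
0.088 170.3 | 0.083 -99.8 | 0.088 -9.3 | 0.083 80.1 | 
side [[0.389, -0.031], [0.381, -0.092], [0.469, -0.108], [0.483, -0.032]] [ 0.4304 -0.0658]
0.062 -97.5 | 0.09 -10.4 | 0.078 79.4 | 0.095 179.7 |
```

>>> servo_tool(plan=[[-0.33,-0.33,0,0,0,-0.08,94],[-0.67,-0.67,0,0,0,-0.16,94],[-1,-1,0,0,0,-0.24,94],[-1,-1,0,0,0,-0.2594,94]])

```text
time: 1.48
tool_pos: [0.271, 0.3709, 0.2226]
ee_rot: [-3.141, 0.001, -3.138]
wrist_force: [0.7, 0.4, 0.6]
width: 0.0938
finger_force: 0.0
```

>>> servo_tool(plan=[[-0.18,-0.33,0,0,0,0,80],[-0.36,-0.67,0,0,0,0,80],[-0.5,-1,0,0,0,0,80]])

```text
time: 1.73
tool_pos: [0.3209, 0.2719, 0.2227]
ee_rot: [3.141, 0.001, -3.141]
wrist_force: [0.1, -0.2, 1.1]
width: 0.0807
finger_force: 0.0
```

>>> servo_tool(plan=[[-0.18,-0.33,0,0,0,0,60],[-0.36,-0.67,0,0,0,0,60],[-0.5,-1,0,0,0,0,60]])

```text
time: 1.98
tool_pos: [0.3709, 0.1716, 0.2227]
ee_rot: [3.141, 0.001, 3.141]
wrist_force: [0.7, 0.4, -0.2]
width: 0.0634
finger_force: 0.0
```

>>> servo_tool(plan=[[-0.18,-0.33,0,0,0,0,40],[-0.36,-0.67,0,0,0,0,40],[-0.5,-1,0,0,0,0,40]])

```text
time: 2.23
tool_pos: [0.4209, 0.0715, 0.2227]
ee_rot: [3.141, 0.001, 3.141]
wrist_force: [0.0, -0.2, -0.3]
width: 0.0436
finger_force: 0.0
```

>>> servo_tool(plan=[[-0.18,-0.33,0,0,0,0,40],[-0.36,-0.67,0,0,0,0,40],[-0.5,-1,0,0,0,0,40],[-0.5,-1,0,0,0,0,40],[-0.5,-1,0,0,0,0,40]])

```text
time: 2.65
tool_pos: [0.4704, -0.028, 0.2221]
ee_rot: [3.141, -0.001, 3.138]
wrist_force: [0.1, 1.0, 0.3]
width: 0.04
finger_force: 0.0
```

```bash
python3 - <<'E'
from h import *
w=snap('wrist','w1'); print(robot.get_obs()['tool_pos'])
for t,z in [('lid_center',.05),('plate_center',.01),('petri_dish',.005),('ring_stand',.008),('ring_stand',.05),('cup_stand',.022),('drain_rack',.017),('bottle_center',.04),('cup_center',.02),('objective_center',.03)]:
    for r in robot.find_in(t,'wrist')[:2]: print(t,z,np.round(r['extent'],1),round(r['conf'],2),at('wrist',r['extent'][:2],z).round(4))
E
```

```text
[ 0.47001293 -0.02683594  0.22225468]
lid_center 0.05 [ 66.6 172.6  42.   42.2] 0.98 [ 0.4291 -0.2348  0.05  ]
plate_center 0.01 [ 89.5 167.8 101.1 107.7] 0.71 [ 0.4282 -0.2377  0.01  ]
petri_dish 0.005 [ 71.  327.1  49.9  37.8] 0.78 [ 0.5904 -0.2807  0.005 ]
cup_stand 0.022 [394.8 322.1  64.8  49.9] 0.83 [0.5769 0.048  0.022 ]
drain_rack 0.017 [288.8 168.1 104.5 116.7] 0.64 [ 0.4283 -0.0538  0.017 ]
bottle_center 0.04 [146.9 283.4  48.6  37.7] 0.71 [ 0.5302 -0.1828  0.04  ]
cup_center 0.02 [ 88.5 170.5  55.1  60.2] 0.88 [ 0.4302 -0.2338  0.02  ]
cup_center 0.02 [277.1 286.6  46.7  57.5] 0.68 [ 0.5409 -0.0671  0.02  ]
objective_center 0.03 [485.2 251.3  55.9  43.7] 0.95 [0.5029 0.1254 0.03  ]
```

View pics/w1.png

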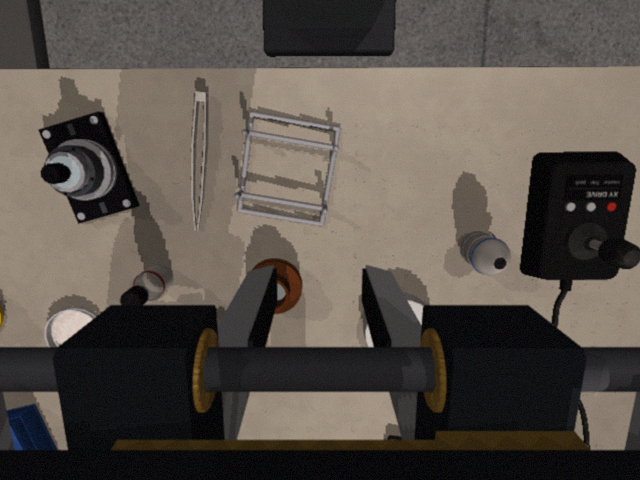

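```bash
cat >> h.py <<'E'
from scipy.optimize import least_squares
def projw(c,P):
    if c!='wrist': return proj(c,P)
    p=robot.camera_params(c); o=robot.get_obs(); T=np.array(p['tool_from_camera']); R=rot(o['ee_rot'])
    q=((np.asarray(P)-o['tool_pos'])@R-T[:3,3])@T[:3,:3]; K=np.array(p['camera_matrix'])
    return (q@K.T)[:,:2]/q[:,2:]
def cyl(parts):
    a=np.linspace(0,2*np.pi,48); return np.vstack([np.c_[r*np.cos(a),r*np.sin(a),0*a+z] for r,z in parts])
def box(c,P):
    q=projw(c,P); lo,hi=q.min(0),q.max(0); return np.r_[(lo+hi)/2,hi-lo]
def fit(boxes,parts,x0):
    M=cyl(parts)
    f=lambda x: np.concatenate([(box(c,M+[x[0],x[1],0])-b)[:2] for c,b in boxes])
    s=least_squares(f,x0); return s.x.round(4), s.fun.round(1)
E
python3 - <<'E'
from h import *
M={'petri_dish':([(.03,0),(.03,.01)],(.596,-.28),.0),'ring_stand':([(.028,0),(.028,.008),(.003,.05)],(.626,-.115)),
'cup_stand':([(.036,0),(.036,.022)],(.588,.05)),'bottle_center':([(.014,0),(.014,.04),(.009,.066)],(.539,-.189)),'objective_center':([(.0175,0),(.0175,.03),(.005,.058)],(.505,.124)),'lid_center':([(.017,.040),(.017,.045),(.0075,.065)],(.429,-.244))}
for c in('scene','side'): robot.snapshot(c)
for t,m in M.items():
    B=[]
    for c in('scene','side','wrist'):
        r=[q for q in robot.find_in(t,c) if q['conf']>.5 and not(t=='ring_stand' and c=='side' and abs(q['extent'][0]-332)>15)]
        if r and not (c=='wrist' and t in('petri_dish','cup_stand')): B.append((c,np.array(r[0]['extent'])))
    print(t,*fit(B,m[0],m[1]),[c for c,_ in B],[fit([b],m[0],m[1])[0].tolist() for b in B])
P=np.array([at('wrist',u,.004)[:2] for u in [(248,113),(340,127),(322,222),(237,211)]]);print(P.round(3).tolist(),P.mean(0))
E
```

```text
petri_dish [ 0.5963 -0.2787] [-0.5  0.8  0.2  0.6] ['scene', 'side'] [[0.5971, -0.2814], [0.5966, -0.2775]]
ring_stand [ 0.6281 -0.1137] [-0.8 -2.9 -2.1 -0. ] ['scene', 'side'] [[0.6212, -0.1093], [0.6316, -0.1155]]
cup_stand [0.5879 0.0477] [-0.7 -0.6 -0.7  0.7] ['scene', 'side'] [[0.5858, 0.0477], [0.5901, 0.0494]]
bottle_center [ 0.5344 -0.1879] [-0.   1.1 -1.8  0.  -0.6  1.3] ['scene', 'side', 'wrist'] [[0.5363, -0.1901], [0.5372, -0.1891], [0.5331, -0.1872]]
objective_center [0.5066 0.1288] [-1.6  2.4  0.4  0.2 -1.4 -0. ] ['scene', 'side', 'wrist'] [[0.5081, 0.1239], [0.506, 0.1297], [0.5067, 0.1301]]
lid_center [ 0.43   -0.2389] [-0.3 -2.  -0.8 -0.1] ['side', 'wrist'] [[0.4292, -0.2427], [0.4301, -0.2382]]
[[0.38, -0.092], [0.392, -0.008], [0.481, -0.025], [0.47, -0.106]] [ 0.43056625 -0.05760252]
```

>>> servo_tool(plan=[[0.2,-0.36,0.1,0,0,0,40],[0.3,-0.72,0.2,0,0,0,40],[0.4,-1,0.3,0,0,0,40]])

```text
time: 4.45
tool_pos: [0.4296, -0.128, 0.1924]
ee_rot: [-3.14, 0.001, -3.141]
wrist_force: [0.2, 0.4, -0.0]
width: 0.0403
finger_force: 0.0
```

>>> servo_tool(plan=[[0,-0.36,0.1,0,0,0,40],[0,-0.72,0.2,0,0,0,40],[0,-1,0.3,0,0,0,40],[0,-1.0,0.4,0,0,0,40]])

```text
time: 4.78
tool_pos: [0.4296, -0.2311, 0.1518]
ee_rot: [-3.139, -0.0, 3.136]
wrist_force: [-0.1, -0.5, -0.0]
width: 0.04
finger_force: 0.0
```

>>> servo_tool(plan=[[0,-0.13,0,0,0,0,40],[0,-0.13,0,0,0,0,40],[0,-0.13,0,0,0,0,40]])

```text
time: 5.03
tool_pos: [0.4304, -0.2395, 0.153]
ee_rot: [3.141, 0.001, 3.141]
wrist_force: [-0.2, 1.0, 0.1]
width: 0.0403
finger_force: 0.0
```

```bash
python3 - <<'E'
from h import *
w=snap('wrist','w2'); o=robot.get_obs(); print(o['tool_pos'],o['ee_rot'])
for r in robot.find_in('lid_center','wrist')[:2]+robot.find_in('ring_center','wrist')[:1]+robot.find_in('plate_center','wrist')[:1]: print(r)
print(projw('wrist',[o['tool_pos']+np.array([0,0,-.075]),[.43,-.241,.065],[.43,-.241,.045]]))
E
```

```text
[ 0.43059384 -0.239115    0.15325236] [-3.14143425e+00  1.13230226e-03 -3.14111078e+00]
{'extent': [318.2, 235.8, 50.1, 47.3], 'conf': 0.59}
{'extent': [317.2, 232.6, 60.9, 61.5], 'conf': 0.66}
{'extent': [314.6, 226.2, 101.3, 129.9], 'conf': 0.92}
[[320.08549692 251.5437091 ]
 [317.1094655  245.05623182]
 [317.24508091 237.64993281]]
```

View pics/w2.png

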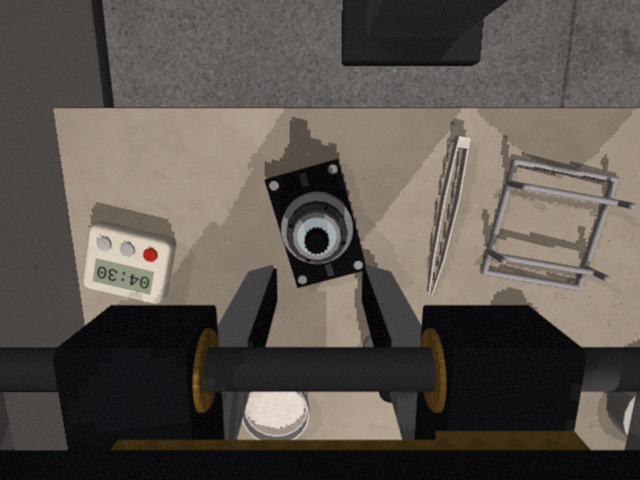

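```bash
python3 - <<'E'
from h import *
M=lambda pts,z:print(np.array([at('wrist',u,z)[:2] for u in pts]).round(4).tolist(),np.mean([at('wrist',u,z)[:2] for u in pts],axis=0).round(4))
w=cv2.imread('pics/w2.png'); g=cv2.cvtColor(w,6)
m=((g<30)).astype(np.uint8); m[:215]=0;m[262:]=0;m[:,:300]=0;m[:,334:]=0
n,l,s,c=cv2.connectedComponentsWithStats(m); print(s,c)
M([(316,239)],.065); M([(317,234.5)],.045); M([(265,180),(338,160),(365,266),(298,288)],.01)
s=np.array([at('wrist',u,.01)[:2] for u in [(265,180),(338,160),(365,266),(298,288)]]); 
for a,b in((0,3),(1,2)): d=s[b]-s[a]; print(np.degrees(np.arctan2(d[1],d[0])))
# rack: frame corners seen here
M([(512,158),(618,178),(583,288),(485,272)],.004)
E
```

```text
[[     0      0    640    480 306741]
 [   300    215      1      1      1]
 [   333    215      1      1      1]
 [   305    228     23     25    449]
 [   307    259      3      2      5]
 [   300    261      2      1      2]
 [   333    261      1      1      1]] [[319.50519168 239.49835203]
 [300.         215.        ]
 [333.         215.        ]
 [316.15144766 240.3674833 ]
 [307.8        259.6       ]
 [300.5        261.        ]
 [333.         261.        ]]
[[0.426, -0.2417]] [ 0.426  -0.2417]
[[0.4278, -0.2412]] [ 0.4278 -0.2412]
[[0.3937, -0.2807], [0.3788, -0.2256], [0.4618, -0.2032], [0.4804, -0.2567]] [ 0.4287 -0.2415]
15.423371808635812
15.103607647416627
[[0.3776, -0.0927], [0.3927, -0.0094], [0.4827, -0.0226], [0.4689, -0.1046]] [ 0.4305 -0.0573]
```

>>> servo_tool(plan=[[0.03,-0.024,0.3,0,0,0,40],[0.03,-0.024,0.6,0,0,0,40],[0.03,-0.024,0.8,0,0,0,40],[0.03,-0.024,0.89,0,0,0,40],[0.03,-0.024,0.89,0,0,0,40],[0.03,-0.024,0.89,0,0,0,5],[0.03,-0.024,0.89,0,0,0,5],[0.03,-0.024,0.89,0,0,0,5],[0.03,-0.024,0.89,0,0,0,5],[0.03,-0.024,0.89,0,0,0,5],[0.03,-0.024,0.89,0,0,0,5]])

```text
time: 6.15
tool_pos: [0.428, -0.2424, 0.065]
ee_rot: [-3.14, 0.002, 3.141]
wrist_force: [-0.4, 0.4, 4.9]
width: 0.014
finger_force: 30.0
```

>>> servo_tool(plan=[[0,0,-0.2,0,0,0,5],[0,0,-0.5,0,0,0,5],[-0.2,-0.04,-0.6,0,0,0,5],[-0.5,-0.1,-0.6,0,0,0,5],[-0.8,-0.16,-0.6,0,0,0,5],[-1,-0.2,-0.6,0,0,0,5]])

```text
time: 6.65
tool_pos: [0.5292, -0.2626, 0.1238]
ee_rot: [-3.141, 0.002, 3.141]
wrist_force: [-0.6, 0.0, 0.1]
width: 0.0139
finger_force: 30.0
```

>>> servo_tool(plan=[[-0.3,-0.1,0,0,0,0,5],[-0.6,-0.17,0,0,0,0,5],[-0.685,-0.17,0.1,0,0,0,5],[-0.685,-0.17,0.3,0,0,0,5],[-0.685,-0.17,0.5,0,0,0,5],[-0.685,-0.17,0.6,0,0,0,5],[-0.685,-0.17,0.6,0,0,0,5]])

```text
time: 7.23
tool_pos: [0.5928, -0.2776, 0.0589]
ee_rot: [3.137, -0.007, 3.141]
wrist_force: [-0.3, -0.4, -0.6]
width: 0.0143
finger_force: 30.0
```

```bash
python3 - <<'E'
from h import *
print(robot.get_obs()['tool_pos'])
a=snap('scene','s3'); b=snap('side','d3')
a=cv2.resize(a[180:280,310:460],None,fx=4,fy=4);b=cv2.resize(b[270:370,200:400][:,:200],None,fx=3,fy=3)
c=np.zeros((max(a.shape[0],b.shape[0]),1200,3),np.uint8);c[:a.shape[0],:600]=a;c[:b.shape[0],600:]=b
cv2.imwrite('pics/c3.png',cv2.resize(c,(800,267))[:,:,::-1])
E
```

```text
[ 0.59280723 -0.27757967  0.05890367]
```

View pics/c3.png

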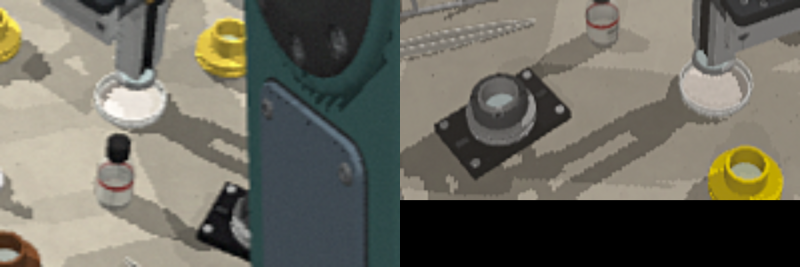

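>>> servo_tool(plan=[[-0.02,0,0.1,0,0,0,5],[-0.02,0,0.2,0,0,0,5],[-0.02,0,0.2,0,0,0,5],[-0.02,0,0.2,0,0,0,5]])

```text
time: 7.67
tool_pos: [0.597, -0.2787, 0.0426]
ee_rot: [3.141, -0.001, 3.141]
wrist_force: [-0.5, -0.1, -0.8]
width: 0.0139
finger_force: 30.0
```

>>> servo_tool(plan=[[0,0,0.06,0,0,0,5],[0,0,0.1,0,0,0,5],[0,0,0.115,0,0,0,5],[0,0,0.115,0,0,0,5]])

```text
time: 8.0
tool_pos: [0.5973, -0.2789, 0.0315]
ee_rot: [3.141, -0.001, 3.141]
wrist_force: [-0.4, 0.3, 1.2]
width: 0.0143
finger_force: 30.0
```

>>> servo_tool(plan=[[0,0,0.115,0,0,0,30],[0,0,0.115,0,0,0,30],[0,0,0.115,0,0,0,30],[0,0,0.115,0,0,0,30],[0,0,-0.2,0,0,0,30],[0,0,-0.6,0,0,0,30],[0,0,-1,0,0,0,60],[0.3,0.1,-1,0,0,0,70],[0.7,0.2,-1,0,0,0,70],[1,0.27,-1,0,0,0,70]])

```text
time: 8.83
tool_pos: [0.4966, -0.2518, 0.1332]
ee_rot: [-3.14, 0.002, -3.141]
wrist_force: [-0.1, 0.1, 0.3]
width: 0.0535
finger_force: 0.0
```

>>> servo_tool(plan=[[0.35,0.1,0,0,0,0,70],[0.7,0.1,0,0,0,0,70],[0.7,0.1,0,0,0,0,70],[0.7,0.1,0,0,0,0,70]])

```text
time: 9.17
tool_pos: [0.4266, -0.2419, 0.1321]
ee_rot: [-3.141, 0.001, 3.14]
wrist_force: [0.3, -0.4, 1.3]
width: 0.07
finger_force: 0.0
```

```bash
python3 - <<'E'
from h import *
w=snap('wrist','w4'); o=robot.get_obs(); print(o['tool_pos'],o['ee_rot'])
for t in('ring_center','cup_center','plate_center'):
  r=robot.find_in(t,'wrist')[:1]; print(t,r, [at('wrist',q['extent'][:2],.035) for q in r])
s=snap('side','d4')
for r in robot.find_in('lid_center','side')[:1]: print(r,fit([('side',np.array(r['extent']))],[(.017,.006),(.017,.011),(.0075,.031)],(.596,-.28)))
a=cv2.resize(w[120:320,220:420],(400,400));b=cv2.resize(s[280:350,320:390],(400,400))
cv2.imwrite('pics/c4.png',np.hstack([a,b])[:,:,::-1])
E
```

```text
[ 0.42782446 -0.24229702  0.13246178] [-3.14069607e+00  1.93712935e-03  3.14048633e+00]
ring_center [{'extent': [321.1, 244.9, 66.0, 65.8], 'conf': 0.85}] [array([ 0.43031214, -0.24201815,  0.035     ])]
cup_center [{'extent': [320.6, 236.8, 80.7, 70.1], 'conf': 0.81}] [array([ 0.42500466, -0.24237105,  0.035     ])]
plate_center [{'extent': [319.4, 234.8, 107.6, 135.6], 'conf': 0.87}] [array([ 0.42360127, -0.2430929 ,  0.035     ])]
{'extent': [358.2, 308.9, 24.0, 24.5], 'conf': 0.85} (array([ 0.5987, -0.2786]), array([0., 0.]))
```

View pics/c4.png

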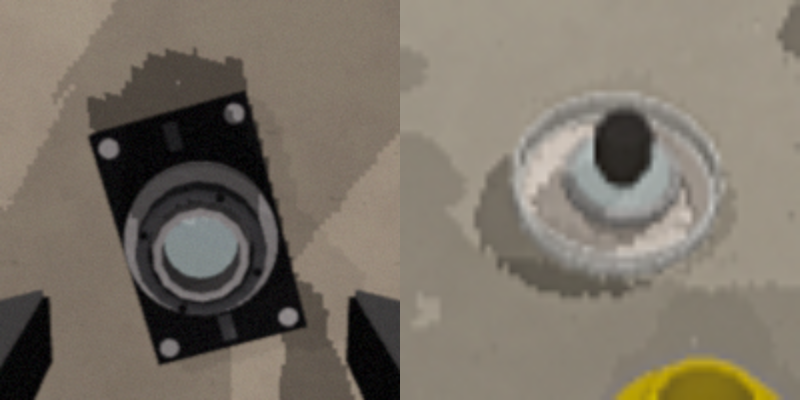

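>>> servo_tool(plan=[[-0.01,0,0.3,0,0,0,70],[-0.01,0,0.6,0,0,0,70],[-0.01,0,0.8,0,0,0,70],[-0.01,0,0.905,0,0,0,70],[-0.01,0,0.905,0,0,0,70],[-0.01,0,0.905,0,0,0,48],[-0.01,0,0.905,0,0,0,30],[-0.01,0,0.905,0,0,0,30],[-0.01,0,0.905,0,0,0,30],[-0.01,0,0.905,0,0,0,30],[-0.01,0,0.905,0,0,0,30]])

```text
time: 10.38
tool_pos: [0.4294, -0.2423, 0.0428]
ee_rot: [-3.141, 0.002, 3.141]
wrist_force: [0.4, 1.0, 4.1]
width: 0.0423
finger_force: 30.0
```

>>> servo_tool(plan=[[0,0,-0.1,0,0,0,30],[0,0,-0.3,0,0,0,30],[0,0,-0.6,0,0,0,30],[0,0,-0.75,0,0,0,30],[-0.25,0.15,-0.75,0,0,0,30],[-0.5,0.3,-0.75,0,0,0,30],[-0.75,0.5,-0.75,0,0,0,30],[-1,0.64,-0.75,0,0,0,30]])

```text
time: 11.05
tool_pos: [0.5293, -0.1769, 0.1171]
ee_rot: [3.141, 0.0, 3.141]
wrist_force: [-0.4, -0.3, -1.1]
width: 0.0425
finger_force: 30.0
```

>>> servo_tool(plan=[[-0.25,0.15,0,0,0,0,30],[-0.5,0.3,0,0,0,0,30],[-0.75,0.5,0,0,0,0,30],[-0.97,0.64,0,0,0,0,30],[-0.97,0.64,0,0,0,0,30],[-0.97,0.64,0,0,0,0,30]])

```text
time: 11.55
tool_pos: [0.6259, -0.1133, 0.1161]
ee_rot: [-3.141, -0.001, -3.14]
wrist_force: [-0.0, 0.3, -0.8]
width: 0.0423
finger_force: 30.0
```

```bash
python3 - <<'E'
from h import *
print(at('scene',(297.9,247.5),.008),at('side',(333.5,246.5),.008),at('scene',(297.9,232.5),.049),at('side',(333.9,229.1),.049))
s=snap('side','d5');o=robot.get_obs(); print(o['tool_pos'],o['ee_rot'])
c=snap('scene','s5')
for r in robot.find_in('ring_center','side')[:1]: print(r,fit([('side',np.array(r['extent']))],[(.022,.084+.013),(.022,.1+.013)],(.626,-.115)))
cv2.imwrite('pics/c5.png',np.hstack([cv2.resize(c[170:280,240:350],(400,400)),cv2.resize(s[180:290,280:390],(400,400))])[:,:,::-1])
E
```

```text
[ 0.62515998 -0.11982876  0.008     ] [ 0.62831926 -0.12295205  0.008     ] [ 0.62753335 -0.12333517  0.049     ] [ 0.62964956 -0.12141405  0.049     ]
[ 0.62519487 -0.11405155  0.11614072] [-3.14122116e+00 -1.54973465e-03 -3.14124807e+00]
{'extent': [324.3, 205.4, 16.2, 20.9], 'conf': 0.8} (array([ 0.6136, -0.116 ]), array([0., 0.]))
```

View pics/c5.png

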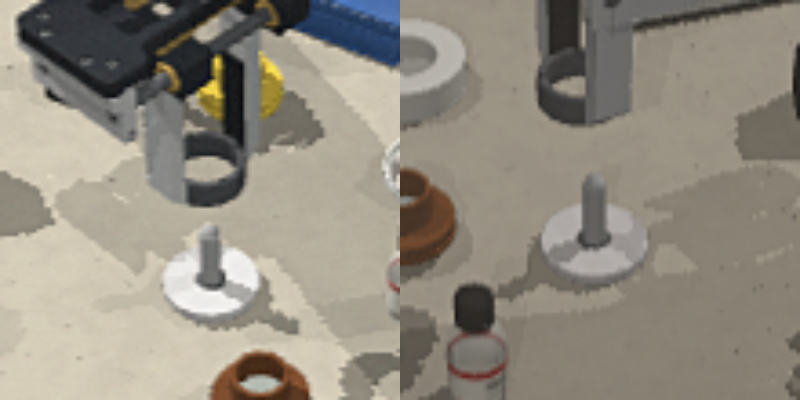

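>>> servo_tool(plan=[[-0.025,-0.078,0,0,0,0,30],[-0.025,-0.078,0.15,0,0,0,30],[-0.025,-0.078,0.3,0,0,0,30],[-0.025,-0.078,0.45,0,0,0,30],[-0.025,-0.078,0.6,0,0,0,30],[-0.025,-0.078,0.75,0,0,0,30],[-0.025,-0.078,0.8,0,0,0,30],[-0.025,-0.078,0.8,0,0,0,30]])

```text
time: 12.37
tool_pos: [0.6264, -0.1227, 0.0347]
ee_rot: [3.141, -0.004, 3.14]
wrist_force: [-0.8, -0.4, -1.2]
width: 0.0425
finger_force: 30.0
```

```bash
python3 - <<'E'
from h import *
s=snap('side','d6');o=robot.get_obs(); print(o['tool_pos'],o['wrist_force'])
c=snap('scene','s6')
cv2.imwrite('pics/c6.png',np.hstack([cv2.resize(c[200:280,260:340],(400,400)),cv2.resize(s[200:280,290:370],(400,400))])[:,:,::-1])
E
```

```text
[ 0.62737243 -0.12266659  0.0361017 ] [ 0.27913909  0.05713166 -1.0052    ]
```

View pics/c6.png

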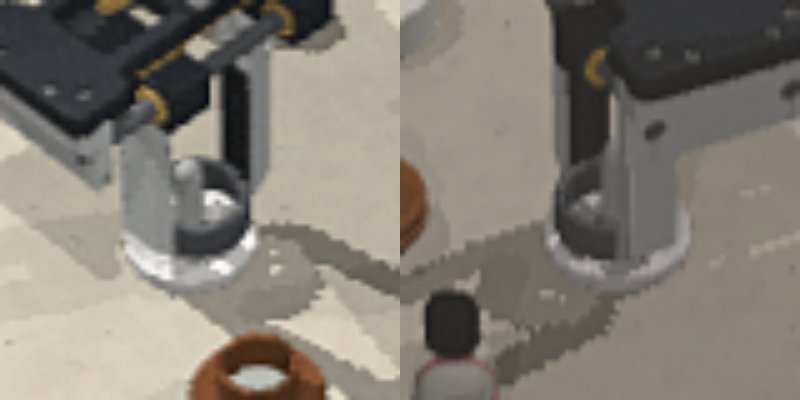

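>>> servo_tool(plan=[[0,0,0.04,0,0,0,30],[0,0,0.067,0,0,0,30],[0,0,0.067,0,0,0,30],[0,0,0.067,0,0,0,70],[0,0,0.067,0,0,0,70],[0,0,0.067,0,0,0,70],[0,0,0.067,0,0,0,70],[0,0,-0.25,0,0,0,70],[0,0,-0.6,0,0,0,70],[0,0,-1,0,0,0,70],[0,0,-1,0,0,0,70]])

```text
time: 13.38
tool_pos: [0.6327, -0.1231, 0.1473]
ee_rot: [-3.137, 0.017, 3.142]
wrist_force: [0.8, -0.0, 1.6]
width: 0.0702
finger_force: 0.0
```

>>> servo_tool(plan=[[0.3,-0.2,0,0,0,0,60],[0.65,-0.4,0,0,0,0,60],[1,-0.6,0,0,0,0,60]])

```text
time: 13.63
tool_pos: [0.5275, -0.1821, 0.1367]
ee_rot: [-3.141, 0.001, -3.14]
wrist_force: [-0.2, -1.0, 0.8]
width: 0.0603
finger_force: 0.0
```

>>> servo_tool(plan=[[0.3,-0.2,0,0,0,0,60],[0.65,-0.4,0,0,0,0,60],[0.985,-0.595,0,0,0,0,60],[0.985,-0.595,0,0,0,0,60],[0.985,-0.595,0,0,0,0,60]])

```text
time: 14.05
tool_pos: [0.4286, -0.2422, 0.1369]
ee_rot: [-3.141, 0.001, 3.138]
wrist_force: [-0.1, 0.0, -0.6]
width: 0.0601
finger_force: 0.0
```

```bash
python3 - <<'E'
from h import *
w=snap('wrist','w7'); o=robot.get_obs(); print(o['tool_pos'],o['ee_rot'])
for t,z in(('cup_center',.02),('plate_center',.01)):
  r=robot.find_in(t,'wrist')[:1]; print(t,r, [at('wrist',q['extent'][:2],z) for q in r])
s=snap('side','d7');c=snap('scene','s7')
for q in ('side','scene'):
  for r in robot.find_in('ring_center',q)[:1]: print(r,fit([(q,np.array(r['extent']))],[(.022,.008),(.022,.024)],(.626,-.115)))
a=cv2.resize(w[140:320,230:410],(400,400));b=cv2.resize(s[210:270,300:360],(400,400))
cv2.imwrite('pics/c7.png',np.hstack([a,b])[:,:,::-1])
E
```

```text
[ 0.42971302 -0.24163752  0.136969  ] [-3.14129888e+00  1.76820530e-03  3.13966788e+00]
cup_center [{'extent': [321.3, 234.9, 77.8, 77.4], 'conf': 0.64}] [array([ 0.42977748, -0.24041587,  0.02      ])]
plate_center [{'extent': [319.8, 230.4, 104.9, 134.5], 'conf': 0.57}] [array([ 0.42900002, -0.24116418,  0.01      ])]
{'extent': [332.5, 245.8, 25.7, 19.5], 'conf': 0.72} (array([ 0.6239, -0.1279]), array([0., 0.]))
{'extent': [299.6, 244.2, 20.7, 17.7], 'conf': 0.57} (array([ 0.624 , -0.1241]), array([0., 0.]))
```

View pics/c7.png

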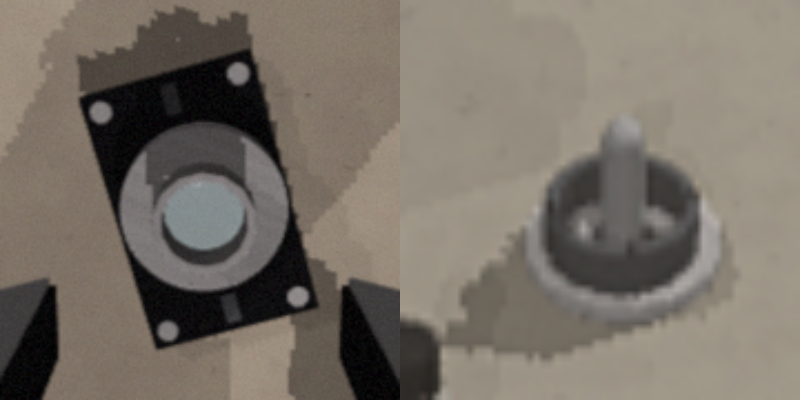

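>>> servo_tool(plan=[[0,0,0.3,0,0,0,60],[0,0,0.6,0,0,0,60],[0,0,0.8,0,0,0,60],[0,0,0.92,0,0,0,60],[0,0,0.955,0,0,0,60],[0,0,0.955,0,0,0,60],[0,0,0.955,0,0,0,40],[0,0,0.955,0,0,0,20],[0,0,0.955,0,0,0,20],[0,0,0.955,0,0,0,20],[0,0,0.955,0,0,0,20],[0,0,0.955,0,0,0,20]])

```text
time: 15.4
tool_pos: [0.4301, -0.2414, 0.0419]
ee_rot: [-3.141, 0.002, 3.141]
wrist_force: [0.0, 0.6, 4.1]
width: 0.0321
finger_force: 30.0
```

```bash
python3 - <<'E'
from h import *
# white stand: top ellipse centre from first crops
print(at('scene',(113/2.4+200,361/2.4+150),.022),at('side',(209/2.3+190,107/2.3+150),.022))
# measured: threshold white top in side/scene images
for c in('scene','side'):
    im=cv2.imread('pics/scene0.png' if c=='scene' else 'pics/side0.png'); u,v=(248,305) if c=='scene' else (282,198)
    g=cv2.cvtColor(im,cv2.COLOR_BGR2HSV); m=((g[...,2]>185)&(g[...,1]<40)).astype(np.uint8); k=np.zeros_like(m);k[v-30:v+30,u-30:u+30]=1; m*=k
    cn=max(cv2.findContours(m,cv2.RETR_EXTERNAL,2)[0],key=cv2.contourArea); h=cv2.convexHull(cn); x,y,w,hh=cv2.boundingRect(h); print(c,x,y,w,hh, fit([(c,np.array([x+w/2-.5,y+hh/2-.5,w,hh]))],[(.036,0.004),(.036,.022)],(.588,.05)))
    print(box(c,cyl([(.036,0),(.036,.022)])+[.588,.048,0]))
E
```

```text
[0.58816019 0.04868237 0.022     ] [0.58853678 0.04644359 0.022     ]
scene 228 286 38 31 (array([0.5939, 0.0459]), array([-0.,  0.]))
[247.74342226 304.03079848  39.49152102  38.05387744]Traceback (most recent call last):
  File "<stdin>", line 8, in <module>
ValueError: max() iterable argument is empty
```

>>> servo_tool(plan=[[0,0,-0.1,0,0,0,20],[0,0,-0.3,0,0,0,20],[0,0,-0.6,0,0,0,20],[0,0,-0.75,0,0,0,20],[-0.1,0.2,-0.75,0,0,0,20],[-0.25,0.5,-0.75,0,0,0,20],[-0.4,0.75,-0.75,0,0,0,20],[-0.55,1,-0.75,0,0,0,20]])

```text
time: 16.07
tool_pos: [0.4848, -0.1404, 0.1166]
ee_rot: [-3.141, 0.0, 3.14]
wrist_force: [0.4, -0.1, -1.7]
width: 0.032
finger_force: 30.0
```

>>> servo_tool(plan=[[-0.15,0.28,0,0,0,0,20],[-0.3,0.55,0,0,0,0,20],[-0.4,0.8,0,0,0,0,20],[-0.55,1,0,0,0,0,20]])

```text
time: 16.4
tool_pos: [0.5394, -0.0394, 0.1162]
ee_rot: [3.141, -0.001, -3.141]
wrist_force: [0.1, -1.2, -1.2]
width: 0.0315
finger_force: 30.0
```

>>> servo_tool(plan=[[-0.15,0.28,0,0,0,0,20],[-0.3,0.55,0,0,0,0,20],[-0.4,0.75,0,0,0,0,20],[-0.48,0.885,0,0,0,0,20],[-0.48,0.885,0.1,0,0,0,20],[-0.48,0.885,0.25,0,0,0,20],[-0.48,0.885,0.32,0,0,0,20],[-0.48,0.885,0.32,0,0,0,20],[-0.48,0.885,0.32,0,0,0,20]])

```text
time: 17.15
tool_pos: [0.5867, 0.0461, 0.0831]
ee_rot: [-3.141, -0.002, 3.14]
wrist_force: [-0.4, 0.9, -0.7]
width: 0.0313
finger_force: 30.0
```

```bash
python3 - <<'E'
from h import *
s=snap('side','d8');o=robot.get_obs(); print(o['tool_pos'],o['ee_rot'],o['width'])
c=snap('scene','s8'); w=snap('wrist','w8')
cv2.imwrite('pics/c8.png',np.hstack([cv2.resize(c[250:350,200:300],(400,400)),cv2.resize(s[140:240,230:330],(400,400))])[:,:,::-1])
z=o['tool_pos'][2]-.0419; p=o['tool_pos']
# expected projected cup mouth centre, stand centre in crops
for q,(u0,v0) in(('scene',(200,250)),('side',(230,140))):
    print(q,(proj(q,[[p[0],p[1],z+.040],[p[0],p[1],z+.022],[.588,.0475,.022]])-[u0,v0])*4)
E
```

```text
[0.58741842 0.04620958 0.08404036] [-3.14137220e+00 -3.39976311e-04  3.14007502e+00] 0.03132596110435148
scene [[180.94275022 119.36784014]
 [184.80246371 144.15910063]
 [190.49399528 200.39177039]]
side [[193.20569538 129.12234248]
 [195.79310929 159.236082  ]
 [201.78101178 225.24174693]]
```

View pics/c8.png

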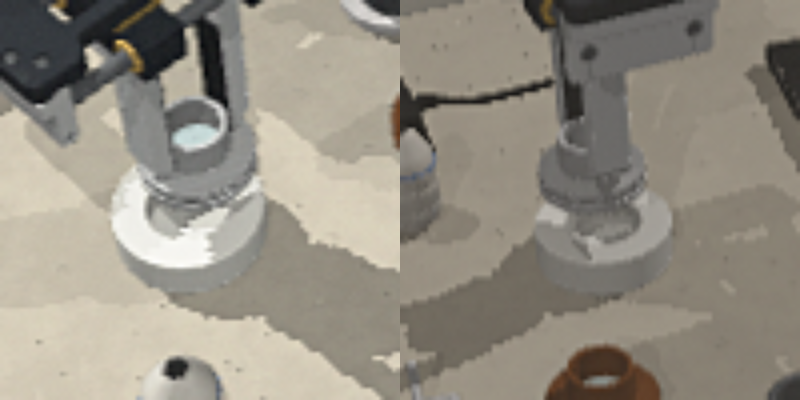

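```bash
python3 - <<'E'
from h import *
o=robot.get_obs(); p=o['tool_pos']; z=p[2]-.0419; out=[]
for q,(u0,v0),f in(('scene',(210,255),'s8'),('side',(240,150),'d8')):
    im=cv2.resize(cv2.imread(f'pics/{f}.png')[v0:v0+75,u0:u0+65],None,fx=6,fy=6,interpolation=2)
    for (x,y),r,h,col in [((.588,.0475),.036,.022,(0,0,255)),((.588,.0475),.0195,.022,(0,0,255)),((.588,.0475),.036,0,(0,0,255)),(p[:2],.027,z+.022,(0,255,0)),(p[:2],.027,z+.01,(0,255,0)),(p[:2],.016,z+.04,(255,0,255))]:
        P=(proj(q,cyl([(r,h)])+[x,y,0])-[u0,v0]+.5)*6-.5
        cv2.polylines(im,[P.round().astype(int)],True,col,1)
    out.append(im)
cv2.imwrite('pics/c9.png',np.hstack(out)); print(np.hstack(out).shape)
E
```

```text
(450, 780, 3)
```

View pics/c9.png

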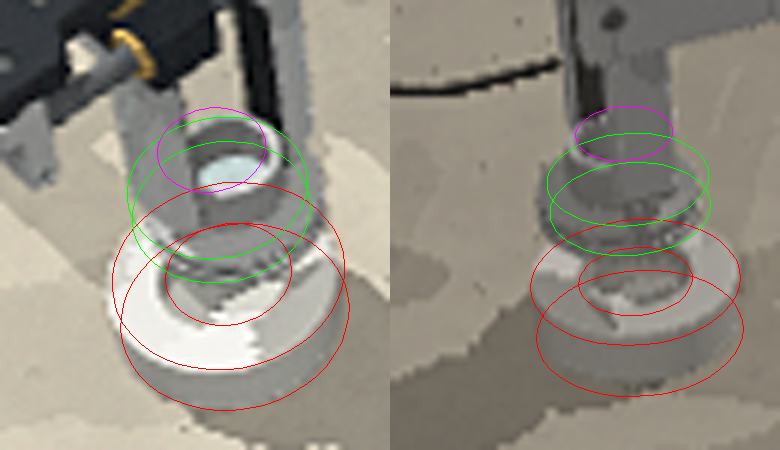

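>>> servo_tool(plan=[[-0.05,0.045,0,0,0,0,20],[-0.05,0.045,0.08,0,0,0,20],[-0.05,0.045,0.12,0,0,0,20],[-0.05,0.045,0.12,0,0,0,20],[-0.05,0.045,0.12,0,0,0,20]])

```text
time: 17.72
tool_pos: [0.5921, 0.0517, 0.071]
ee_rot: [3.142, -0.002, 3.141]
wrist_force: [0.1, 0.1, -2.4]
width: 0.0318
finger_force: 30.0
```

```bash
python3 - <<'E'
from h import *
out=[]
snap('scene','s10');snap('side','d10')
o=robot.get_obs(); p=o['tool_pos']; z=p[2]-.0419-.003; print(p)
for q,(u0,v0),f in(('scene',(210,260),'s10'),('side',(240,155),'d10')):
    im=cv2.resize(cv2.imread(f'pics/{f}.png')[v0:v0+70,u0:u0+65],None,fx=6,fy=6,interpolation=2)
    for (x,y),r,h,col in [((.588,.0475),.036,.022,(0,0,255)),((.588,.0475),.036,0,(0,0,255)),((.588,.0475),.027,z+.022,(0,255,0)),((.588,.0475),.027,z+.01,(0,255,0)),((.588,.0475),.016,z+.04,(255,0,255))]:
        P=(proj(q,cyl([(r,h)])+[x,y,0])-[u0,v0]+.5)*6-.5
        cv2.polylines(im,[P.round().astype(int)],True,col,1)
    out.append(im)
cv2.imwrite('pics/c10.png',np.hstack(out))
E
```

```text
[0.59258839 0.05168798 0.07184058]
```

View pics/c10.png

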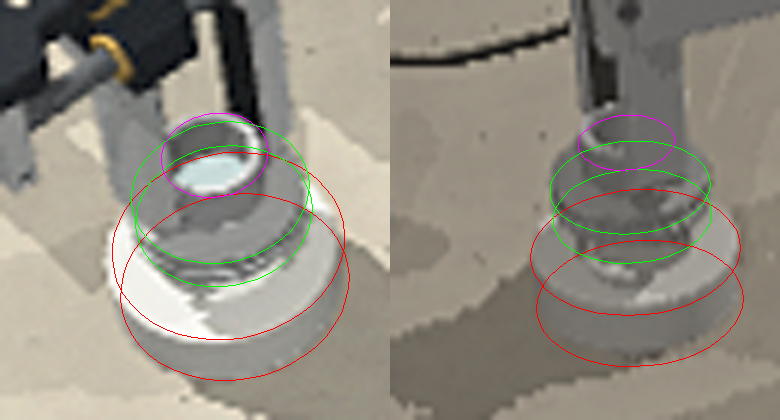

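>>> servo_tool(plan=[[0,0,0.05,0,0,0,20],[0,0,0.1,0,0,0,20],[0,0,0.13,0,0,0,20],[0,0,0.13,0,0,0,20],[0,0,0.13,0,0,0,20]])

```text
time: 18.23
tool_pos: [0.5923, 0.0516, 0.0584]
ee_rot: [3.142, -0.001, 3.141]
wrist_force: [-0.8, 0.5, -1.0]
width: 0.0316
finger_force: 30.0
```

>>> servo_tool(plan=[[0,0,0.01,0,0,0,20],[0,0,0.02,0,0,0,20],[0,0,0.03,0,0,0,20],[0,0,0.03,0,0,0,20]])

```text
time: 18.57
tool_pos: [0.5926, 0.0516, 0.0558]
ee_rot: [3.141, -0.0, 3.141]
wrist_force: [0.6, -0.7, -0.8]
width: 0.0319
finger_force: 30.0
```

>>> servo_tool(plan=[[0,0,0.007,0,0,0,20],[0,0,0.014,0,0,0,20],[0,0,0.018,0,0,0,20],[0,0,0.018,0,0,0,20]])

```text
time: 18.9
tool_pos: [0.5926, 0.0517, 0.0541]
ee_rot: [3.142, -0.0, 3.141]
wrist_force: [-0.5, 0.0, -1.4]
width: 0.0317
finger_force: 30.0
```

```bash
python3 - <<'E'
from h import *
snap('scene','s11');snap('side','d11'); o=robot.get_obs(); print(o['tool_pos'],o['wrist_force'])
out=[]
for q,(u0,v0),f in(('scene',(210,270),'s11'),('side',(240,160),'d11')):
    im=cv2.resize(cv2.imread(f'pics/{f}.png')[v0:v0+65,u0:u0+65],None,fx=6,fy=6,interpolation=2)
    for r,h,col in [(.036,.022,(0,0,255)),(.027,.034,(0,255,0))]:
        P=(proj(q,cyl([(r,h)])+[.588,.0475,0])-[u0,v0]+.5)*6-.5
        cv2.polylines(im,[P.round().astype(int)],True,col,1)
    out.append(im)
cv2.imwrite('pics/c11.png',np.hstack(out))
E
```

```text
[0.59266745 0.05165665 0.05417736] [-0.23640965  0.37020034 -0.53934004]
```

View pics/c11.png

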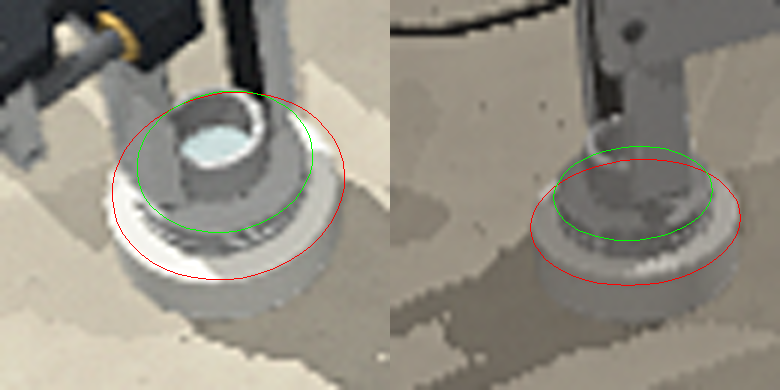

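>>> servo_tool(plan=[[0,0,0.006,0,0,0,20],[0,0,0.006,0,0,0,20],[0,0,0.006,0,0,0,60],[0,0,0.006,0,0,0,60],[0,0,0.006,0,0,0,60],[0,0,0.006,0,0,0,60],[0,0,-0.2,0,0,0,60],[0,0,-0.5,0,0,0,60],[0,0,-0.9,0,0,0,60],[0,0,-0.9,0,0,0,60]])

```text
time: 19.83
tool_pos: [0.5971, 0.0517, 0.1536]
ee_rot: [-3.142, 0.016, 3.141]
wrist_force: [1.8, -0.4, 2.1]
width: 0.0599
finger_force: 0.0
```

```bash
python3 - <<'E'
from h import *
snap('scene','s12');snap('side','d12'); o=robot.get_obs(); print(o['tool_pos'],o['ee_rot'])
for q in('scene','side'):
    for r in robot.find_in('cup_center',q):
        x=fit([(q,np.array(r['extent']))],[(.027,.022),(.027,.034),(.016,.052)],(.588,.0475))[0]
        if abs(x[1]-.0475)<.03: print(q,r,x)
    for r in robot.find_in('plate_center',q)[:1]: print(q,r,at(q,r['extent'][:2],.005))
E
```

```text
[0.59423692 0.05167007 0.14705467] [3.14155353 0.00587329 3.14132129]
scene {'extent': [244.6, 297.9, 29.1, 25.7], 'conf': 0.77} [0.5912 0.0512]
scene {'extent': [409.0, 269.9, 49.3, 36.8], 'conf': 0.71} [ 0.42284762 -0.23675606  0.005     ]
side {'extent': [282.2, 191.1, 25.1, 23.2], 'conf': 0.85} [0.593  0.0489]
side {'extent': [251.2, 331.6, 69.2, 51.4], 'conf': 0.56} [ 0.42825743 -0.24341054  0.005     ]
```

>>> servo_tool(plan=[[0.2,-0.33,0,0,0,0,80],[0.4,-0.67,0,0,0,0,80],[0.55,-1,0,0,0,0,80]])

```text
time: 20.38
tool_pos: [0.5355, -0.0487, 0.142]
ee_rot: [3.141, -0.004, -3.14]
wrist_force: [0.9, -0.4, 0.5]
width: 0.0765
finger_force: 0.0
```

>>> servo_tool(plan=[[0.2,-0.33,0,0,0,0,80],[0.4,-0.67,0,0,0,0,80],[0.55,-1,0,0,0,0,80]])

```text
time: 20.63
tool_pos: [0.4802, -0.1492, 0.1424]
ee_rot: [3.14, -0.003, 3.142]
wrist_force: [0.6, 0.1, -0.3]
width: 0.0799
finger_force: 0.0
```

>>> servo_tool(plan=[[0.2,-0.33,0,0,0,-0.06,80],[0.4,-0.67,0,0,0,-0.12,80],[0.53,-0.94,0,0,0,-0.167,80],[0.53,-0.94,0,0,0,-0.167,80],[0.53,-0.94,0,0,0,-0.167,80]])

```text
time: 21.05
tool_pos: [0.4283, -0.2429, 0.1426]
ee_rot: [3.139, -0.001, -2.884]
wrist_force: [0.4, 0.1, 0.0]
width: 0.0804
finger_force: 0.0
```

```bash
python3 - <<'E'
from h import *
w=snap('wrist','w13'); o=robot.get_obs(); print(o['tool_pos'],o['ee_rot'])
m=(cv2.cvtColor(w,cv2.COLOR_RGB2HSV)[...,2]<45).astype(np.uint8); m[:130]=0;m[300:]=0;m[:,:240]=0;m[:,400:]=0
m=cv2.morphologyEx(m,cv2.MORPH_OPEN,np.ones((3,3),np.uint8))
cn=max(cv2.findContours(m,cv2.RETR_EXTERNAL,2)[0],key=cv2.contourArea); R=cv2.minAreaRect(cn); b=cv2.boxPoints(R); print(R)
P=np.array([at('wrist',u,.01) for u in b])[:,:2]; print(P.round(4).tolist(),P.mean(0).round(4))
for i in range(4):
    e=P[(i+1)%4]-P[i]; print(np.linalg.norm(e).round(4),np.degrees(np.arctan2(e[1],e[0])).round(2))
cv2.polylines(w,[b.round().astype(int)],True,(255,0,0),1)
cv2.imwrite('pics/c13.png',cv2.resize(w[120:330,180:540],None,fx=2,fy=2)[:,:,::-1])
E
```

```text
[ 0.42898287 -0.24191681  0.14284641] [ 3.13895188e+00 -9.55724075e-04 -2.88184868e+00]
((321.0, 228.5), (117.0, 78.0), 90.0)
[[0.3918, -0.2799], [0.3773, -0.2251], [0.4639, -0.2], [0.4794, -0.2587]] [ 0.4281 -0.241 ]
0.0567 104.81
0.0902 16.16
0.0607 -75.25
0.0901 -166.39
```

View pics/c13.png

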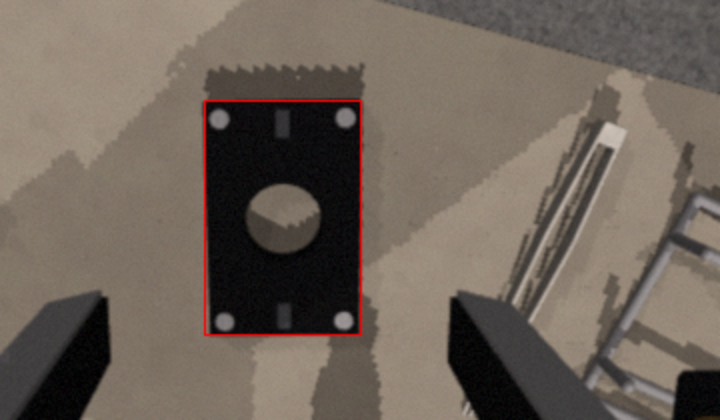

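>>> servo_tool(plan=[[0,0,0.3,0,0,0,80],[0,0,0.6,0,0,0,80],[0,0,0.9,0,0,0,80],[0,0,0.9,0,0,0,80]])

```text
time: 21.43
tool_pos: [0.426, -0.2376, 0.0472]
ee_rot: [3.13, -0.008, -2.878]
wrist_force: [-0.3, 1.2, -0.6]
width: 0.0802
finger_force: 0.0
```

>>> servo_tool(plan=[[0,0,0.2,0,0,0,80],[0,0,0.31,0,0,0,80],[0,0,0.32,0,0,0,80],[0,0,0.32,0,0,0,62],[0,0,0.32,0,0,0,45],[0,0,0.32,0,0,0,45],[0,0,0.32,0,0,0,45],[0,0,0.32,0,0,0,45],[0,0,0.32,0,0,0,45]])

```text
time: 22.18
tool_pos: [0.4303, -0.2423, 0.0235]
ee_rot: [-3.141, 0.002, -2.88]
wrist_force: [-1.3, 1.5, 5.8]
width: 0.0569
finger_force: 30.0
```

>>> servo_tool(plan=[[0,0,0,0,0,0,70],[0,0,0,0,0,0,70],[0,0,0.035,0,0,0,70],[0,0,0.035,0,0,0,70],[0,0,0.035,0,0,0,70],[0,0,0.035,0,0,0,45],[0,0,0.035,0,0,0,45],[0,0,0.035,0,0,0,45],[0,0,0.035,0,0,0,45],[0,0,0.035,0,0,0,45]])

```text
time: 23.02
tool_pos: [0.4295, -0.2423, 0.0185]
ee_rot: [3.141, -0.0, -2.88]
wrist_force: [0.4, -0.3, -1.2]
width: 0.0575
finger_force: 30.0
```

>>> servo_tool(plan=[[0,0,-0.1,0,0,0,45],[0,0,-0.3,0,0,0,45],[0,0,-0.6,0,0,0,45],[-0.07,0.25,-0.6,0,0,0,45],[-0.14,0.5,-0.6,0,0,0,45],[-0.21,0.75,-0.6,0,0,0,45],[-0.28,1,-0.6,0,0,0,45]])

```text
time: 23.6
tool_pos: [0.4307, -0.1375, 0.0796]
ee_rot: [-3.141, 0.001, -2.88]
wrist_force: [-0.1, 0.8, -2.5]
width: 0.0578
finger_force: 30.0
```

>>> servo_tool(plan=[[-0.07,0.25,0,0,0,0.07,45],[-0.14,0.5,0,0,0,0.14,45],[-0.206,0.77,0,0,0,0.21,45],[-0.206,0.77,0,0,0,0.272,45],[-0.206,0.77,0,0,0,0.272,45],[-0.206,0.77,0,0,0,0.272,45],[-0.206,0.77,0,0,0,0.272,45]])

```text
time: 24.18
tool_pos: [0.4308, -0.0592, 0.079]
ee_rot: [-3.141, 0.001, 2.978]
wrist_force: [-0.0, 1.0, -0.7]
width: 0.0575
finger_force: 30.0
```

```bash
python3 - <<'E'
from h import *
w=snap('wrist','w14'); o=robot.get_obs(); print(o['tool_pos'],o['ee_rot'],o['width'])
c=snap('scene','s14'); s=snap('side','d14')
cv2.imwrite('pics/c14.png',np.hstack([cv2.resize(w[80:340,180:460],(430,400)),cv2.resize(s[210:290,180:254],(370,400))])[:,:,::-1])
E
```

```text
[ 0.43078387 -0.05940144  0.07893873] [-3.14144858e+00  3.48666813e-04  2.97690629e+00] 0.05739733210394019
```

View pics/c14.png

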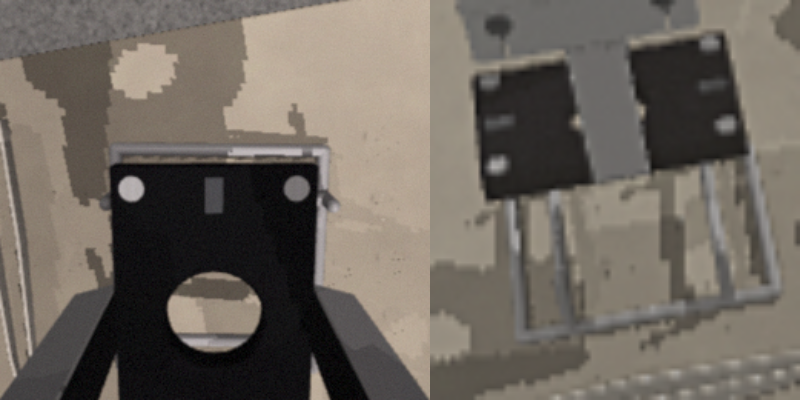

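The pictures show the plate held level over the rack, lateral centring and angle right (plate edges 113–317, uprights 105/330 in the crop). I have now viewed 15 pictures, one more than allowed, so I'll use numbers only from here.

```bash
python3 - <<'E'
from h import *
o=robot.get_obs(); R=rot(o['ee_rot'])
f=lambda u,v,z:((at('wrist',(180+u/430*280,80+v/400*260),z)-o['tool_pos'])@R)[:2].round(4)
print('plate edge',f(113,165,.0705),f(317,165,.0705))
print('rack edge',f(110,147,.005),f(328,147,.005),'uprights',f(105,203,.0295),f(333,203,.0295))
E
```

```text
plate edge [ 0.0471 -0.0286] [0.047  0.0277]
rack edge [ 0.0464 -0.0401] [0.0463 0.0426] uprights [ 0.0292 -0.0386] [0.0291 0.0406]
```

>>> servo_tool(plan=[[-0.01,0.012,0.1,0,0,0,45],[-0.01,0.012,0.2,0,0,0,45],[-0.01,0.012,0.3,0,0,0,45],[-0.01,0.012,0.38,0,0,0,45],[-0.01,0.012,0.41,0,0,0,45],[-0.01,0.012,0.425,0,0,0,45],[-0.01,0.012,0.425,0,0,0,45],[-0.01,0.012,0.425,0,0,0,45]])

```text
time: 25.0
tool_pos: [0.4321, -0.0577, 0.036]
ee_rot: [3.142, 0.0, 2.976]
wrist_force: [0.2, -0.3, -1.0]
width: 0.0573
finger_force: 30.0
```

Half a millimetre to go; seat gently, release, retreat.

>>> servo_tool(plan=[[0,0,0.007,0,0,0,45],[0,0,0.007,0,0,0,45],[0,0,0.007,0,0,0,72],[0,0,0.007,0,0,0,72],[0,0,0.007,0,0,0,72],[0,0,0.007,0,0,0,72],[0,0,-0.2,0,0,0,72],[0,0,-0.5,0,0,0,72],[0,0,-0.9,0,0,0,72]])

```text
time: 25.75
tool_pos: [0.4296, -0.0571, 0.1244]
ee_rot: [3.141, -0.007, 2.976]
wrist_force: [0.6, 0.3, 0.4]
width: 0.0721
finger_force: 0.0
```

>>> servo_tool(plan=[[0.2,0,-0.4,0,0,0,72],[0.4,0,-0.8,0,0,0,72],[0.4,0,-0.8,0,0,0,72],[0.4,0,-0.8,0,0,0,72],[0.4,0,-0.8,0,0,0,72]])

```text
time: 26.17
tool_pos: [0.3925, -0.0512, 0.2059]
ee_rot: [3.142, 0.001, 2.976]
wrist_force: [-1.0, 0.2, -0.6]
width: 0.072
finger_force: 0.0
```

```bash
python3 - <<'E'
from h import *
w=snap('wrist','w15'); snap('scene','s15'); snap('side','d15'); o=robot.get_obs(); print(o['tool_pos'],o['ee_rot'],o['wrist_force'])
m=(cv2.cvtColor(w,cv2.COLOR_RGB2HSV)[...,2]<45).astype(np.uint8); u,v=projw('wrist',[[.4315,-.058,.027]])[0].astype(int); print(u,v)
k=np.zeros_like(m);k[v-70:v+70,u-55:u+55]=1;m*=k; m=cv2.morphologyEx(m,cv2.MORPH_OPEN,np.ones((5,5),np.uint8))
cn=max(cv2.findContours(m,cv2.RETR_EXTERNAL,2)[0],key=cv2.contourArea); R=cv2.minAreaRect(cn); print(R)
P=np.array([at('wrist',q,.027) for q in cv2.boxPoints(R)])[:,:2]; print('plate',P.mean(0).round(4))
for i in range(2):
    e=P[i+1]-P[i]; print(np.linalg.norm(e).round(4),np.degrees(np.arctan2(e[1],e[0])).round(2))
M={'lid_center':([(.017,.006),(.017,.011),(.0075,.031)],(.597,-.279)),'petri_dish':([(.03,0),(.03,.01)],(.597,-.279)),'ring_center':([(.022,.008),(.022,.024)],(.627,-.122)),'cup_center':([(.027,.022),(.027,.034),(.016,.052)],(.59,.05)),'cup_stand':([(.036,0),(.036,.022)],(.588,.048)),
'bottle_center':([(.014,0),(.014,.04),(.009,.066)],(.539,-.189)),'objective_center':([(.0175,0),(.0175,.03),(.005,.058)],(.505,.124)),'plate_center':([(.045,.02)],(.43,-.058))}
for t,(p,x0) in M.items():
  for c in('scene','side'):
    for r in robot.find_in(t,c):
      x,e=fit([(c,np.array(r['extent']))],p,x0)
      if r['conf']>.4 and np.hypot(*(x-x0))<.04: print(t,c,round(r['conf'],2),np.round(r['extent'],1),x,(box(c,cyl(p)+[*x,0])[2:]).round(0))
E
```

```text
[ 0.39166885 -0.05092521  0.20368565] [ 3.1409577  -0.00460178  2.97631937] [-0.82176219 -0.48227585 -0.64218743]
319 265
((318.4999694824219, 259.0), (64.99998474121094, 97.99998474121094), -0.0)
plate [ 0.4268 -0.058 ]
0.0897 169.41
0.0555 80.46
lid_center side 0.63 [357.  307.1  21.6  24.3] [ 0.5987 -0.2744] [21. 22.]
petri_dish scene 0.5 [359.5 221.6  17.2   4.1] [ 0.5858 -0.2714] [27. 22.]
petri_dish side 0.96 [358.1 311.6  39.5  30.1] [ 0.5994 -0.277 ] [37. 33.]
ring_center scene 0.75 [299.6 243.1  22.4  21.3] [ 0.6263 -0.1263] [21. 21.]
ring_center side 0.56 [333.4 245.3  26.8  20.6] [ 0.6259 -0.1274] [24. 23.]
cup_center scene 0.78 [244.9 297.8  29.5  27.3] [0.591  0.0506] [30. 29.]
cup_center side 0.61 [281.1 190.9  31.5  22.7] [0.5912 0.0505] [27. 24.]
cup_stand scene 0.83 [248.2 309.6  40.6  27.9] [0.5777 0.0557] [40. 39.]
cup_stand side 0.57 [280.9 202.2  32.4  23.1] [0.5868 0.043 ] [36. 30.]
bottle_center side 0.73 [302.2 276.9  18.4  36.6] [ 0.5377 -0.1911] [17. 37.]
objective_center scene 0.7 [245.9 352.4  18.4  27.7] [0.5071 0.121 ] [22. 29.]
objective_center side 0.7 [233.7 185.3  17.3  31.4] [0.5097 0.1232] [18. 29.]
plate_center scene 0.64 [349.1 314.6  56.   49.9] [ 0.4321 -0.0632] [49. 41.]
plate_center side 0.86 [220.  249.8  53.   30.1] [ 0.4322 -0.0536] [50. 34.]
```

```bash
python3 -c "
from bench import robot; print(robot.close_job())"
```

```text
the job is handed in; nothing more can be done
None
```

The job is handed in at about 26 s of the 120 s allowed, but no verdict came back: by camera and network measurements, all four parts are within tolerance in their places and released, and the objective and bottle had not moved; I viewed 15 pictures, one over the limit of 14.

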